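# Move four sensor heads to the test rack in reverse order

### The job

Move all four white sensor heads from the blue pockets on the aluminium board into the black test rack, one to a compartment, in reverse order: the head that starts leftmost in its row (as seen from the robot) ends in the rightmost compartment, the second from the left in the second from the right, and so on. Set each one down gently, standing upright with its foot flat on the compartment's floor, and never drop one or knock one over.

Things in the scene. Friction and masses are not known exactly. Their poses are not given: they have to be found in the camera images.
- dome: White plastic sensor head, about 60 g, on a round foot flange 46 mm in diameter and 6 mm thick. Above the flange a plain round body 34 mm in diameter, straight up to 40 mm, then rounding in to a small flat top at 50 mm. Origin: centre of the underside; z up through the head. It starts upright in its pocket, up to 4 mm off centre and up to 0.15 rad out of line with it.
- tall: White plastic sensor head, about 60 g, on a round foot flange 46 mm in diameter and 6 mm thick. Above the flange a slim round body 28 mm in diameter, 68 mm tall in all, with a flat steel disc on top. Origin: centre of the underside; z up through the head. It starts upright in its pocket, up to 4 mm off centre and up to 0.15 rad out of line with it.
- square: White plastic sensor head, about 60 g, on a round foot flange 46 mm in diameter and 6 mm thick. Above the flange a square body 34 x 34 mm (sides along its x and y), top at 46 mm, with one round grey window (20 mm) on top. Origin: centre of the underside; z up through the head. It starts upright in its pocket, up to 4 mm off centre and up to 0.15 rad out of line with it.
- oblong: White plastic sensor head, about 60 g, on a round foot flange 46 mm in diameter and 6 mm thick. Above the flange an oblong body 24 mm (along its x) by 44 mm (along its y), top at 54 mm, with two small grey windows on top. Origin: centre of the underside; z up through the head. It starts upright in its pocket, up to 4 mm off centre and up to 0.15 rad out of line with it.
- pocket_dome: Fixed blue open pocket in which the dome head starts; the four pockets look alike. 80 mm (x) by 72 mm (y) outside, walls 3 mm, floor 3 mm thick, rim 11 mm above its underside (8 mm above the floor inside). Origin: centre of its underside, on the board; axes as the source board's.
- pocket_tall: Fixed blue open pocket in which the tall head starts; the four pockets look alike. 80 mm (x) by 72 mm (y) outside, walls 3 mm, floor 3 mm thick, rim 11 mm above its underside (8 mm above the floor inside). Origin: centre of its underside, on the board; axes as the source board's.
- pocket_square: Fixed blue open pocket in which the square head starts; the four pockets look alike. 80 mm (x) by 72 mm (y) outside, walls 3 mm, floor 3 mm thick, rim 11 mm above its underside (8 mm above the floor inside). Origin: centre of its underside, on the board; axes as the source board's.
- pocket_oblong: Fixed blue open pocket in which the oblong head starts; the four pockets look alike. 80 mm (x) by 72 mm (y) outside, walls 3 mm, floor 3 mm thick, rim 11 mm above its underside (8 mm above the floor inside). Origin: centre of its underside, on the board; axes as the source board's.
- source_board: Fixed aluminium board, 90 (x) x 310 (y) mm, 8 mm thick, carrying the four blue pockets in a row along its y axis, centres at y = +111, +37, -37, -111 mm. Origin: centre of underside, at bench level. +y is its left end seen from the robot; turned at most 0.3 rad. Board and test rack lie side by side, one on the left and one on the right, either way round.
- test_rack: Fixed black rack, light-topped dividers, empty, 84 (x) x 300 (y) x 13 mm high: a row of four open compartments, each 76 (x) x 70 (y) mm inside, centres at x = 0, y = +111, +37, -37, -111 mm. Walls 4 mm, floor 4 mm thick, rim 9 mm above the floor. A 10 mm high strip runs along its +x side. Origin: centre of underside, at bench level. +y is its left end seen from the robot; turned up to 0.3 rad.
Not all that is in view belongs to the job. What is shaped like the tall but green is not meant. What is shaped like the oblong but purple is not meant.

How it is judged:
By the outcome, as a careful person would: the job done as asked, in the order asked, and still so for the second after the job is handed in, with the robot touching nothing.
It also fails if it takes over 120 s, if anything falls off the work surface, if the arm or the gripper's body presses on something with over 40 N, if the wrist force passes 120 N, or if a joint passes its speed limit or range.

### The arm

A 6-joint arm with a two-finger parallel gripper is mounted at the origin on the work surface. World frame = base frame: x ahead of the robot, y to its left, z up, the work surface at z = 0. Lengths are in mm, angles in rad, forces in N, time in s.
With the tool pointing down it reaches from about 275 to 775 mm from the base axis. Payload 14.6 kg.
Tool frame: the origin (TCP) lies at the very end of the fingers, on their centre line; the grasp point (between the pads) lies 19 mm behind it; z points along the fingers, y is the line along which they close (so a half turn about z gives the same grasp; the last joint's range is limited). The gripper opens to 85 mm and grips with 20 to 120 N. Pads are 22 mm wide; open, the fingers measure 114 mm over their backs; the gripper's body (76 mm by 85 mm) begins 54 mm behind the grasp point. The pads swing forward as they close: fully open they stand 13 mm farther back than shut.
Start: joints at [-1.471, 0.263, -0.048, 1.259, 0, 1.415], TCP at [132.321, -508.055, 231.278] pointing down, gripper open.
Joint ranges: [-2.65, 2.65], [-0.89, 1.7], [-1.18, 1.37], [-2.13, 2.11], [-1.35, 1.29], [-3.14, 3.14]. Speed limits (rad/s): [1.89, 1.89, 2.57, 2.79, 3.14, 3.14].

### API

Orientations are given as a rotation vector (axis times angle).
In Python, from workcell import ctrl gives the robot as it stands. The module is installed in compiled form; this text tells all that it offers.
- The arm moves only by the shell command python3 -m handwheel 'ROWS' [FORCE]. ROWS is JSON, a list of rows, each an object of numbers: "hand": the opening, from 0 (shut) to 1 (fully open); "x", "y", "z": the shift along the tool's x, y, z in mm; "yaw": the turn about the tool's z in degrees. A call has 1 to 20 rows; each row is the pose to reach, as a shift and turn from the pose commanded when the call began, along the tool's axes at that moment; what a row does not reach only later rows make up. A row lasts 1/10 s, in which the tool goes at most 50 mm and 8.59 degrees, less where a joint would pass 70% of its speed; a pose out of reach is approached as far as the arm can. A call with a gripper value outside its range is refused whole. The fingers move at their own pace and stop on an object; FORCE is the grip in N (left out, the last holds). Time passes only in rows, so rows that repeat a pose let the fingers close. It gives the time, the measured TCP pose, the force, the opening and the grip force at its end, in the units of the state.
- ctrl.read_state(): the state, without advancing time (a new reading comes with each control period).
- ctrl.grab_frame(name): name is "scene" or "top" or "wrist"; returns a dict with "frame" (400x640x3 uint8, red, green, blue), "fov_y" (degrees; the focal length in pixels is half the picture's height over the tangent of half this angle, whatever the lens; pixels are square), "cx", "cy" (the principal point, pixels), "rvec" (rotation vector, rad) and "tvec" (3), from world to camera coordinates, as OpenCV has them. Camera axes: x right, y down, z forward; pixel columns grow to the right and rows downward; lengths in mm; the calibration is good to about 2 mm. A picture is of the moment at which its call begins. There is no depth.
- ctrl.close_job(): hands the job in; it is judged then, once.
Trained networks look in a picture, given as the dict that the camera call returned (one of the last four; its "shot" number tells which), for a name from the list of things; names that differ only in an ending like _2 or _b are one class to them, and where a whole thing is asked for, a point or a joint stands for the part that bears it (a point fixed in the world has none). Each returns a list of dicts, best first, with "score" (0 to 1); they miss things now and then, are a little off and sometimes report something else, mostly with a low value. They report only what shows in the picture. A call takes as long as a camera call. They do not tell look-alikes from the thing itself.
- ctrl.spot_in(picture, name): "xy" ([column, row] in pixels, amid what is visible of it).
The state is a dict: "clock": time; "joints": joint angles; "qvel": joint speeds; "joint_torque": joint torques, N m; "position": TCP position; "orientation": TCP orientation; "wrist_force": force on the tool from outside, world axes, zero at the start; "moment": the same for the moment, N m; "finger_gap": finger opening in mm; "finger_force": force on a finger pad.
Only numpy, scipy, OpenCV 4.12 (cv2) and the standard library are available. Lean on these libraries where they do the work, as an engineer would, in place of code of your own. Each camera call takes 0.05 s, during which the arm holds its last target. There are 200 camera calls.

## Working session

There is one attempt and no reset: what is moved stays moved. The work goes in short steps, Python scripts to look and compute and a shell command to move; the robot and the scene stay as the last step left them, time stands still between calls to the robot, and variables do not carry over. Pictures are saved under pics/ and viewed, at most 14 in all, crops included, and the job is handed in when it is done.

```bash
mkdir -p pics; cat > h.py <<'E'
import numpy as np, cv2
from workcell import ctrl
def cam(p):
    f=p["frame"].shape[0]/2/np.tan(np.radians(p["fov_y"])/2)
    K=np.array([[f,0,p["cx"]],[0,f,p["cy"]],[0,0,1.]])
    R,_=cv2.Rodrigues(np.array(p["rvec"],float)); return K,R,np.array(p["tvec"],float).ravel()
def ray(p,xy,z):
    K,R,t=cam(p); d=R.T@np.linalg.solve(K,[xy[0],xy[1],1.]); c=-R.T@t
    return (c+d*(z-c[2])/d[2])[:2]
def proj(p,P):
    K,R,t=cam(p); return cv2.projectPoints(np.array(P,float).reshape(-1,1,3),R,t,K,None)[0].reshape(-1,2)
def save(p,n,box=None,s=1):
    im=p["frame"][:,:,::-1]
    if box: im=im[box[1]:box[3],box[0]:box[2]]
    cv2.imwrite("pics/"+n,cv2.resize(im,None,fx=s,fy=s,interpolation=cv2.INTER_CUBIC))
E
python3 - <<'E'
from h import *
print(ctrl.read_state())
for n in ("top","scene"):
    p=ctrl.grab_frame(n); save(p,n+".png"); K,R,t=cam(p); print(n,K[0,0],-R.T@t,p.keys())
    for k in ["dome","tall","square","oblong","pocket_dome","source_board","test_rack"]:
        print(k,[(np.round(d["xy"]).tolist(),round(d["score"],2),np.round(ray(p,d["xy"],30)).tolist()) for d in ctrl.spot_in(p,k)])
E
```

```text
{'clock': 0.0, 'joints': array([-1.47131011e+00,  2.63562411e-01, -4.89296849e-02,  1.25938763e+00,
        3.33239097e-06,  1.41550158e+00]), 'qvel': array([ 0.00113286,  0.00060541, -0.00019554,  0.00192332, -0.00157393,
        0.00072833]), 'joint_torque': array([ 1.35264196e-03, -6.37615156e+01,  3.84561682e+01,  1.39553126e-02,
        1.00799882e-04,  1.63891311e-06]), 'position': array([ 132.28962282, -507.78727023,  230.80728352]), 'orientation': array([-3.11506159e+00, -3.98989843e-01, -5.26956044e-05]), 'wrist_force': array([ 1.04671214,  0.57136603, -0.37347181]), 'moment': array([-0.04425245,  0.04673018, -0.00600923]), 'finger_force': 0.0, 'finger_gap': 85.71263293260397}
top 445.8167305291752 [ 379.05022404   56.82611273 1243.47855546] dict_keys(['frame', 'fov_y', 'cx', 'cy', 'rvec', 'tvec', 'shot'])
dome [([268.0, 194.0], 0.6, [501.0, 170.0])]
tall [([179.0, 208.0], 0.68, [470.0, 415.0]), ([216.0, 188.0], 0.56, [520.0, 313.0]), ([292.0, 203.0], 0.52, [476.0, 106.0])]
square [([239.0, 191.0], 0.55, [512.0, 251.0])]
oblong [([311.0, 244.0], 0.56, [364.0, 58.0])]
pocket_dome [([270.0, 204.0], 0.78, [475.0, 166.0])]
source_board [([268.0, 212.0], 0.81, [452.0, 173.0])]
test_rack [([406.0, 164.0], 0.72, [576.0, -209.0])]
scene 396.0892456726189 [1166.49737367  411.50946468  747.48326887] dict_keys(['frame', 'fov_y', 'cx', 'cy', 'rvec', 'tvec', 'shot'])
dome [([362.0, 226.0], 0.76, [503.0, 176.0])]
tall [([419.0, 254.0], 0.82, [526.0, 330.0]), ([463.0, 254.0], 0.81, [478.0, 422.0])]
square [([386.0, 239.0], 0.88, [517.0, 243.0])]
oblong [([338.0, 207.0], 0.62, [469.0, 89.0]), ([345.0, 184.0], 0.62, [376.0, 66.0])]
pocket_dome [([356.0, 233.0], 0.89, [532.0, 170.0])]
source_board [([395.0, 260.0], 0.64, [569.0, 287.0])]
test_rack [([223.0, 206.0], 0.87, [605.0, -182.0]), ([341.0, 221.0], 0.3, [512.0, 121.0])]
```

View pics/top.png

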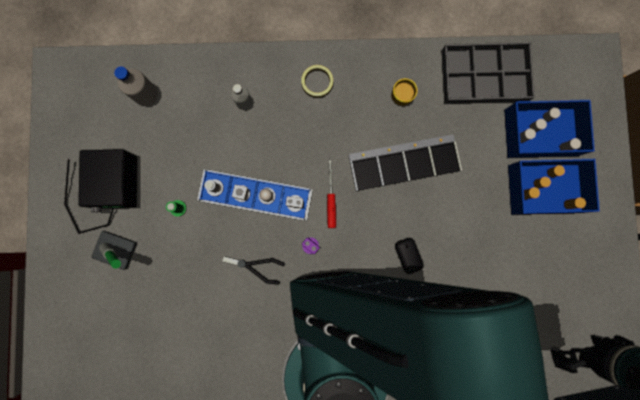

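View pics/scene.png

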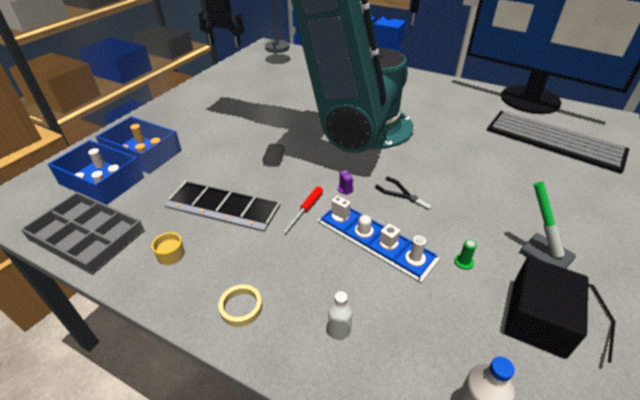

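The top view shows the board on the left, with tall (213,187), square (240,192), dome (267,195) and oblong (295,202) from left to right. The rack is on the right at (406,164). These could be mistaken for a head:
- Green tall at (176,207)
- Purple oblong at (311,245)
- Grey bottle at (240,93)
- White parts in the blue bins at (540,130)

I choose the four heads in the blue pockets.

```bash
python3 - <<'E'
from h import *
p=ctrl.grab_frame("top"); save(p,"crop.png",(150,120,480,260),2.4)
hsv=cv2.cvtColor(p["frame"],cv2.COLOR_RGB2HSV)
def rect(m,z,box):
    M=np.zeros_like(m); x0,y0,x1,y1=box; M[y0:y1,x0:x1]=m[y0:y1,x0:x1]
    M=cv2.morphologyEx(M,cv2.MORPH_CLOSE,np.ones((3,3)))
    cs,_=cv2.findContours(M,0,2); c=max(cs,key=cv2.contourArea)
    W=np.float32([ray(p,q[0],z) for q in c]); print(cv2.minAreaRect(W)); return
rect(cv2.inRange(hsv,(100,120,60),(130,255,255)),19,(190,160,320,225))
g=cv2.cvtColor(p["frame"],cv2.COLOR_RGB2GRAY)
rect(cv2.inRange(g,0,45),8,(345,130,470,195))
for k in ["dome","tall","square","oblong"]:
    print(k,[ (np.round(d["xy"],1).tolist(),round(d["score"],2)) for d in ctrl.spot_in(p,k)])
E
```

```text
((503.1835021972656, 210.31243896484375), (291.4113464355469, 77.32025146484375), 78.017333984375)
((592.3651123046875, -324.0802307128906), (83.08463287353516, 63.46540832519531), 9.66342544555664)
dome [([271.1, 195.6], 0.8)]
tall [([210.7, 188.1], 0.82), ([177.2, 205.1], 0.66), ([291.2, 196.1], 0.27)]
square [([239.6, 193.4], 0.57)]
oblong [([295.7, 201.3], 0.75), ([308.9, 242.8], 0.46), ([219.5, 179.7], 0.26)]
```

View pics/crop.png

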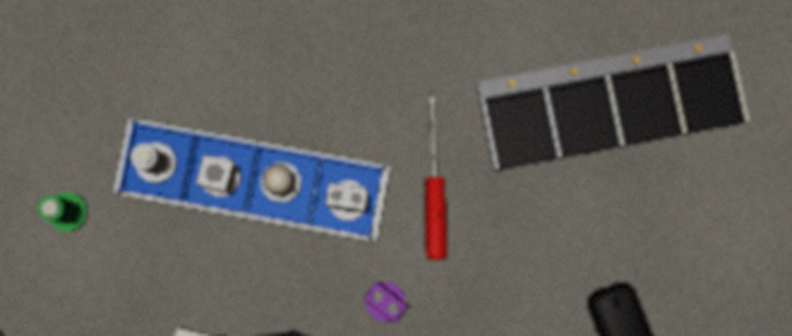

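The crop confirms the choice: from left to right, the pockets hold the white tall, square, dome and oblong. The green and purple look-alikes lie outside the board.

```bash
cat >> h.py <<'E'
def go(x,y,z,ang):
    """print tool-frame shift and yaw (deg) to put TCP at x,y,z with tool x-axis at world angle ang"""
    s=ctrl.read_state(); R,_=cv2.Rodrigues(np.array(s["orientation"]))
    a=np.arctan2(R[1,0],R[0,0]); d=R.T@(np.array([x,y,z])-s["position"])
    print("shift",np.round(d,1),"yaw",round(-np.degrees((ang-a+np.pi)%(2*np.pi)-np.pi),1),"tilt",np.round(R[:,2],4))
E
python3 - <<'E'
from h import *
p=ctrl.grab_frame("top")
g=cv2.cvtColor(p["frame"],cv2.COLOR_RGB2GRAY)
M=np.zeros_like(g);M[130:195,345:470]=cv2.inRange(g,0,50)[130:195,345:470]
n,l,st,ce=cv2.connectedComponentsWithStats(M)
for i in range(1,n):
    if st[i,4]>100: print(st[i],ray(p,ce[i],8))
w=ctrl.grab_frame("wrist"); K,R,t=cam(w); s=ctrl.read_state(); Rt,_=cv2.Rodrigues(s["orientation"])
print("wristcam in tool",Rt.T@(-R.T@t-s["position"]),"\naxes",np.round(Rt.T@R.T,3),K[0,0])
go(490,210,231,np.pi/2-0.2)
E
```

```text
[431 142  28  33 670] [ 592.59084527 -324.04989838]
[405 147  29  33 670] [ 580.11792748 -250.64397811]
[379 152  28  33 664] [ 567.68288092 -177.08978728]
[353 158  28  32 662] [ 555.46620765 -103.86130587]
wristcam in tool [ 6.99335892e+01 -7.79366072e-03 -1.41863292e+02] 
axes [[ 0.001 -0.962 -0.274]
 [ 1.     0.001 -0.   ]
 [ 0.    -0.274  0.962]] 337.65179418314995
shift [ 5.271e+02 -6.047e+02  3.000e-01] yaw -63.9 tilt [-0. -0. -1.]
```

```bash
R='x'; python3 -m handwheel '[{"hand":1,"x":540,"y":-605,"z":-30,"yaw":-64},{"hand":1,"x":540,"y":-605,"z":-30,"yaw":-64},{"hand":1,"x":540,"y":-605,"z":-30,"yaw":-64},{"hand":1,"x":540,"y":-605,"z":-30,"yaw":-64},{"hand":1,"x":540,"y":-605,"z":-30,"yaw":-64},{"hand":1,"x":540,"y":-605,"z":-30,"yaw":-64},{"hand":1,"x":540,"y":-605,"z":-30,"yaw":-64},{"hand":1,"x":540,"y":-605,"z":-30,"yaw":-64},{"hand":1,"x":540,"y":-605,"z":-30,"yaw":-64},{"hand":1,"x":540,"y":-605,"z":-30,"yaw":-64},{"hand":1,"x":540,"y":-605,"z":-30,"yaw":-64},{"hand":1,"x":540,"y":-605,"z":-30,"yaw":-64},{"hand":1,"x":540,"y":-605,"z":-30,"yaw":-64},{"hand":1,"x":540,"y":-605,"z":-30,"yaw":-64},{"hand":1,"x":540,"y":-605,"z":-30,"yaw":-64},{"hand":1,"x":540,"y":-605,"z":-30,"yaw":-64},{"hand":1,"x":540,"y":-605,"z":-30,"yaw":-64},{"hand":1,"x":540,"y":-605,"z":-30,"yaw":-64},{"hand":1,"x":540,"y":-605,"z":-30,"yaw":-64},{"hand":1,"x":540,"y":-605,"z":-30,"yaw":-64}]' 60
python3 - <<'E'
from h import *
p=ctrl.grab_frame("wrist"); save(p,"w1.png"); print(ctrl.read_state()["position"])
hsv=cv2.cvtColor(p["frame"],cv2.COLOR_RGB2HSV)
m=cv2.morphologyEx(cv2.inRange(hsv,(100,120,50),(130,255,255)),cv2.MORPH_CLOSE,np.ones((5,5)))
cs,_=cv2.findContours(m,0,2); c=max(cs,key=cv2.contourArea)
print(cv2.minAreaRect(np.float32([ray(p,q[0],19) for q in c])))
for k,h in [("dome",50),("tall",68),("square",46),("oblong",54)]:
    print(k,[(np.round(d["xy"],1).tolist(),round(d["score"],2),np.round(ray(p,d["xy"],11+h/2),1)) for d in ctrl.spot_in(p,k)])
E
```

```text
clock: 3.15
position: [502.1, 212.8, 261.4]
orientation: [2.432, 1.989, -0.0]
wrist_force: [0.9, -0.4, -0.3]
finger_gap: 85.4
finger_force: 0.0
[502.05161121 212.65002887 261.49810726]
((503.7100830078125, 212.46615600585938), (290.8566589355469, 78.68692016601562), 78.20072937011719)
dome [([322.0, 193.2], 0.93, array([497.5, 181.6]))]
tall [([323.0, 55.7], 0.81, array([526.6, 321.8])), ([407.5, 348.0], 0.7, array([564.1, -36.7]))]
square [([320.1, 135.2], 0.96, array([508.2, 245.3]))]
oblong [([315.7, 257.1], 0.93, array([474.9, 106.6])), ([232.1, 302.4], 0.66, array([361.2,  66.9]))]
```

View pics/w1.png

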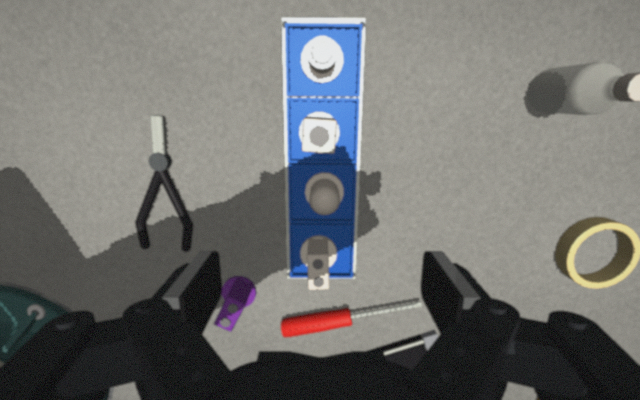

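The wrist view shows the row vertically: tall (323,55), square (319,133), dome (324,195) and oblong (317,265). The fingers are clear of all four.

```bash
python3 - <<'E'
from h import *
p=ctrl.grab_frame("wrist")
im=p["frame"][:,:,::-1]
a=cv2.resize(im[15:165,270:370],None,fx=4,fy=4,interpolation=2);b=cv2.resize(im[160:310,270:370],None,fx=4,fy=4,interpolation=2)
cv2.imwrite("pics/w1c.png",np.clip(np.hstack([a,b])*1.0,0,255))
E
```

```text
[ WARN:0@1.074] global loadsave.cpp:1063 imwrite_ Unsupported depth image for selected encoder is fallbacked to CV_8U.
```

View pics/w1c.png

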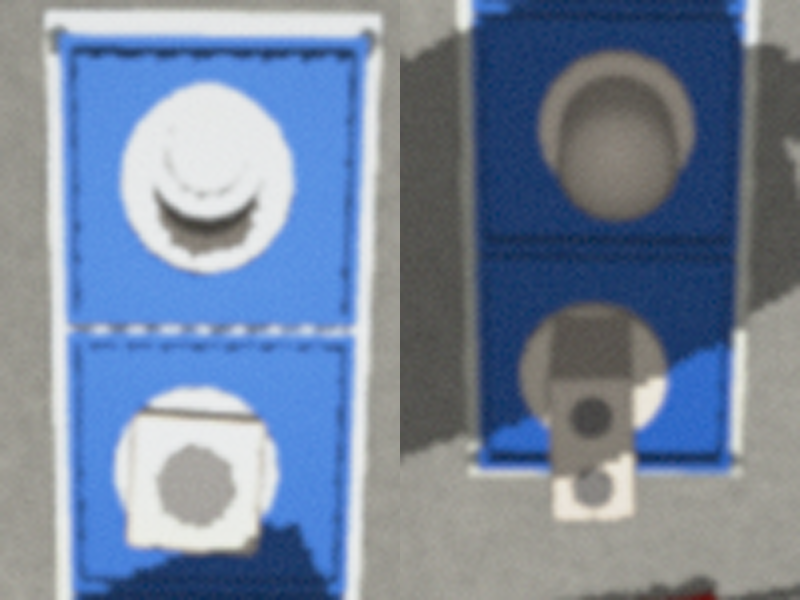

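```bash
python3 - <<'E'
from h import *
p=ctrl.grab_frame("wrist")
for n,xy,z in [("tall fl",(321.9,59.3),17),("tall top",(321.7,52.5),79),("sq win",(319,136.3),57),("sq edgeL",(303.5,119),57),("sq edgeLb",(302,151),57),("sq R",(335.8,120.5),57),("sq Rb",(334,153.5),57),("dome fl",(324.3,193),17),("ob fl",(318.5,254),17),("ob w1",(317.5,264.3),65),("ob w2",(318.5,282),65)]: print(n,np.round(ray(p,xy,z),1))
for y in (111,37,-37,-111): print("pocket",np.round(np.array([503.5,211.5])+y*np.array([.2045,.979]),1))
for y in (111,37,-37,-111): print("rack",np.round(np.array([574,-213.9])+y*np.array([-.166,.986]),1))
E
```

```text
tall fl [526. 322.]
tall top [525.3 321.1]
sq win [507.7 246.9]
sq edgeL [495.9 266.8]
sq edgeLb [487.6 235.7]
sq R [527.4 259. ]
sq Rb [519.4 226.7]
dome fl [499.7 176.4]
ob fl [477.1 100.2]
ob w1 [478.4 110.8]
ob w2 [475.1  89. ]
pocket [526.2 320.2]
pocket [511.1 247.7]
pocket [495.9 175.3]
pocket [480.8 102.8]
rack [ 555.6 -104.5]
rack [ 567.9 -177.4]
rack [ 580.1 -250.4]
rack [ 592.4 -323.3]
```

Measured heads and pockets agree within 4 mm, as stated. The tall head goes first.

```bash
python3 - <<'E'
from h import *
go(525.8,321.5,110,np.pi/2-0.206)
E
```

```text
shift [110.8   1.5 151.5] yaw 0.4 tilt [ 3.e-04  1.e-04 -1.e+00]
```

```bash
python3 -m handwheel '[{"hand":1,"x":111,"y":1.5,"z":130},{"hand":1,"x":111,"y":1.5,"z":130},{"hand":1,"x":111,"y":1.5,"z":130},{"hand":1,"x":111,"y":1.5,"z":130},{"hand":1,"x":111,"y":1.5,"z":150},{"hand":1,"x":111,"y":1.5,"z":180},{"hand":1,"x":111,"y":1.5,"z":205},{"hand":1,"x":111,"y":1.5,"z":220},{"hand":1,"x":111,"y":1.5,"z":226},{"hand":1,"x":111,"y":1.5,"z":226},{"hand":0.6,"x":111,"y":1.5,"z":226},{"hand":0.4,"x":111,"y":1.5,"z":226},{"hand":0.2,"x":111,"y":1.5,"z":226},{"hand":0.1,"x":111,"y":1.5,"z":226},{"hand":0,"x":111,"y":1.5,"z":226},{"hand":0,"x":111,"y":1.5,"z":226},{"hand":0,"x":111,"y":1.5,"z":226},{"hand":0,"x":111,"y":1.5,"z":226}]' 40
python3 - <<'E'
from h import *
go(592.4,-323.3,118,np.pi/2+0.167)
E
```

```text
shift [-508.   194.6  143.4] yaw -21.0 tilt [ 3.e-04  1.e-04 -1.e+00]validation failed for argument at $[0]...
```

```bash
python3 -m handwheel '[{"hand":1,"x":111,"y":1.5,"z":130,"yaw":0},{"hand":1,"x":111,"y":1.5,"z":130,"yaw":0},{"hand":1,"x":111,"y":1.5,"z":130,"yaw":0},{"hand":1,"x":111,"y":1.5,"z":130,"yaw":0},{"hand":1,"x":111,"y":1.5,"z":150,"yaw":0},{"hand":1,"x":111,"y":1.5,"z":180,"yaw":0},{"hand":1,"x":111,"y":1.5,"z":205,"yaw":0},{"hand":1,"x":111,"y":1.5,"z":220,"yaw":0},{"hand":1,"x":111,"y":1.5,"z":226,"yaw":0},{"hand":1,"x":111,"y":1.5,"z":226,"yaw":0},{"hand":0.6,"x":111,"y":1.5,"z":226,"yaw":0},{"hand":0.4,"x":111,"y":1.5,"z":226,"yaw":0},{"hand":0.2,"x":111,"y":1.5,"z":226,"yaw":0},{"hand":0.1,"x":111,"y":1.5,"z":226,"yaw":0},{"hand":0,"x":111,"y":1.5,"z":226,"yaw":0},{"hand":0,"x":111,"y":1.5,"z":226,"yaw":0},{"hand":0,"x":111,"y":1.5,"z":226,"yaw":0},{"hand":0,"x":111,"y":1.5,"z":226,"yaw":0}]' 40
python3 - <<'E'
from h import *
go(592.4,-323.3,118,np.pi/2+0.167)
E
```

```text
clock: 5.3
position: [526.1, 322.2, 35.8]
orientation: [2.431, 1.99, 0.001]
wrist_force: [-0.6, -0.9, 6.1]
finger_gap: 27.2
finger_force: 39.1
shift [-619.6  192.6  -82.3] yaw -21.0 tilt [ 8.e-04  3.e-04 -1.e+00]
```

```bash
python3 -m handwheel '[{"hand":0,"x":0,"y":0,"z":-10,"yaw":0},{"hand":0,"x":0,"y":0,"z":-35,"yaw":0},{"hand":0,"x":0,"y":0,"z":-65,"yaw":0},{"hand":0,"x":0,"y":0,"z":-85,"yaw":0},{"hand":0,"x":-20,"y":6,"z":-85,"yaw":-1},{"hand":0,"x":-56,"y":17,"z":-85,"yaw":-2},{"hand":0,"x":-100,"y":31,"z":-85,"yaw":-3},{"hand":0,"x":-145,"y":45,"z":-85,"yaw":-5},{"hand":0,"x":-190,"y":59,"z":-85,"yaw":-6},{"hand":0,"x":-235,"y":73,"z":-85,"yaw":-8},{"hand":0,"x":-280,"y":87,"z":-85,"yaw":-9},{"hand":0,"x":-325,"y":101,"z":-85,"yaw":-11},{"hand":0,"x":-370,"y":115,"z":-85,"yaw":-13},{"hand":0,"x":-415,"y":129,"z":-85,"yaw":-14},{"hand":0,"x":-460,"y":143,"z":-85,"yaw":-16},{"hand":0,"x":-505,"y":157,"z":-85,"yaw":-17},{"hand":0,"x":-550,"y":171,"z":-85,"yaw":-19},{"hand":0,"x":-590,"y":183,"z":-85,"yaw":-20},{"hand":0,"x":-612,"y":190,"z":-85,"yaw":-21},{"hand":0,"x":-620,"y":193,"z":-85,"yaw":-21}]'
python3 - <<'E'
from h import *
p=ctrl.grab_frame("wrist"); save(p,"w2.png")
go(592.4,-323.3,29,np.pi/2+0.167)
# project compartment corners check
c=np.array([574,-213.9]);u=np.array([.986,.166]);v=np.array([-.166,.986])
print(np.round(proj(p,[[*(c+a*u+b*v),13] for a,b in((-38,-150),(38,-150),(38,-74),(-38,-74),(-38,74),(38,74))])))
E
```

```text
clock: 7.3
position: [592.3, -326.3, 120.4]
orientation: [2.03, 2.397, -0.0]
wrist_force: [0.2, 0.3, -0.2]
finger_gap: 26.7
finger_force: 39.4
shift [ 2.8  0.4 91.4] yaw -0.1 tilt [ 2.e-04 -4.e-04 -1.e+00]
[[ 273.  238.]
 [ 369.  238.]
 [ 373.  142.]
 [ 269.  142.]
 [ 259. -100.]
 [ 383. -100.]]
```

View pics/w2.png

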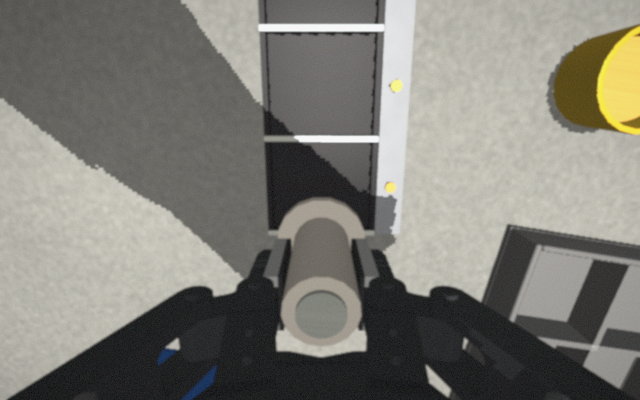

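The tall hangs upright in the grip. The rack's dividers at rows 139 and 232 lie about 3 mm further +y than predicted, so I correct for that and lower.

```bash
python3 -m handwheel '[{"hand":0,"x":5,"y":2,"z":10,"yaw":0},{"hand":0,"x":5,"y":2,"z":35,"yaw":0},{"hand":0,"x":5,"y":2,"z":60,"yaw":0},{"hand":0,"x":5,"y":2,"z":78,"yaw":0},{"hand":0,"x":5,"y":2,"z":86,"yaw":0},{"hand":0,"x":5,"y":2,"z":89,"yaw":0},{"hand":0,"x":5,"y":2,"z":90,"yaw":0},{"hand":0,"x":5,"y":2,"z":90.5,"yaw":0},{"hand":0,"x":5,"y":2,"z":90.5,"yaw":0}]'
```

```text
clock: 8.25
position: [593.9, -318.8, 30.5]
orientation: [2.027, 2.399, 0.0]
wrist_force: [0.1, 0.1, -0.5]
finger_gap: 27.0
finger_force: 39.4
```

```bash
python3 -m handwheel '[{"hand":0,"x":0,"y":0,"z":0.5,"yaw":0},{"hand":0,"x":0,"y":0,"z":1,"yaw":0},{"hand":0,"x":0,"y":0,"z":1.5,"yaw":0},{"hand":0,"x":0,"y":0,"z":1.5,"yaw":0}]'
```

```text
clock: 8.65
position: [593.7, -318.8, 28.8]
orientation: [2.027, 2.399, -0.0]
wrist_force: [-1.4, 1.0, 6.3]
finger_gap: 27.4
finger_force: 40.2
```

```bash
python3 -m handwheel '[{"hand":0.1,"x":0,"y":0,"z":0,"yaw":0},{"hand":0.3,"x":0,"y":0,"z":0,"yaw":0},{"hand":0.5,"x":0,"y":0,"z":0,"yaw":0},{"hand":0.8,"x":0,"y":0,"z":0,"yaw":0},{"hand":1,"x":0,"y":0,"z":0,"yaw":0},{"hand":1,"x":0,"y":0,"z":0,"yaw":0},{"hand":1,"x":0,"y":0,"z":-20,"yaw":0},{"hand":1,"x":0,"y":0,"z":-60,"yaw":0},{"hand":1,"x":0,"y":0,"z":-100,"yaw":0},{"hand":1,"x":0,"y":0,"z":-100,"yaw":0}]'
python3 - <<'E'
from h import *
p=ctrl.grab_frame("wrist"); save(p,"w3.png")
go(507.7,246.9,120,np.pi/2-0.253)
E
```

```text
clock: 9.65
position: [595.5, -319.9, 133.6]
orientation: [2.023, 2.394, 0.001]
wrist_force: [0.5, -0.7, 0.2]
finger_gap: 84.9
finger_force: 0.0
shift [572.9   8.6   9. ] yaw 24.1 tilt [ 0.0038 -0.0026 -1.    ]
```

View pics/w3.png

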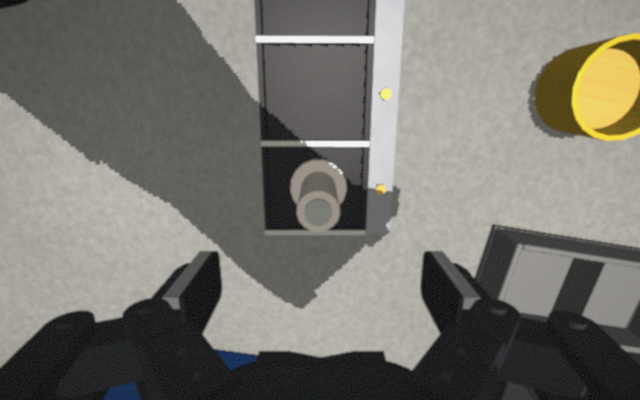

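The tall stands upright at (319,187), centred in the rightmost compartment. The square is next.

```bash
python3 -m handwheel '[{"hand":1,"x":50,"y":1,"z":9,"yaw":3},{"hand":1,"x":573,"y":9,"z":9,"yaw":24},{"hand":1,"x":573,"y":9,"z":9,"yaw":24},{"hand":1,"x":573,"y":9,"z":9,"yaw":24},{"hand":1,"x":573,"y":9,"z":9,"yaw":24},{"hand":1,"x":573,"y":9,"z":9,"yaw":24},{"hand":1,"x":573,"y":9,"z":9,"yaw":24},{"hand":1,"x":573,"y":9,"z":9,"yaw":24},{"hand":1,"x":573,"y":9,"z":9,"yaw":24},{"hand":1,"x":573,"y":9,"z":9,"yaw":24},{"hand":1,"x":573,"y":9,"z":9,"yaw":24},{"hand":1,"x":573,"y":9,"z":9,"yaw":24},{"hand":1,"x":573,"y":9,"z":9,"yaw":24},{"hand":1,"x":573,"y":9,"z":9,"yaw":24},{"hand":1,"x":573,"y":9,"z":9,"yaw":24},{"hand":1,"x":573,"y":9,"z":9,"yaw":24}]'
python3 - <<'E'
from h import *
go(507.7,246.9,24.5,np.pi/2-0.253)
E
```

```text
clock: 11.3
position: [507.0, 246.8, 119.0]
orientation: [-2.484, -1.924, 0.001]
wrist_force: [0.7, -0.4, 0.6]
finger_gap: 85.4
finger_force: 0.0
shift [ 0.3  0.7 94.5] yaw 0.0 tilt [-4.e-04 -3.e-04 -1.e+00]
```

```bash
python3 -m handwheel '[{"hand":1,"x":0,"y":0.7,"z":30,"yaw":0},{"hand":1,"x":0,"y":0.7,"z":60,"yaw":0},{"hand":1,"x":0,"y":0.7,"z":82,"yaw":0},{"hand":1,"x":0,"y":0.7,"z":92,"yaw":0},{"hand":1,"x":0,"y":0.7,"z":94,"yaw":0},{"hand":1,"x":0,"y":0.7,"z":94,"yaw":0},{"hand":0.7,"x":0,"y":0.7,"z":94,"yaw":0},{"hand":0.5,"x":0,"y":0.7,"z":94,"yaw":0},{"hand":0.35,"x":0,"y":0.7,"z":94,"yaw":0},{"hand":0.2,"x":0,"y":0.7,"z":94,"yaw":0},{"hand":0,"x":0,"y":0.7,"z":94,"yaw":0},{"hand":0,"x":0,"y":0.7,"z":94,"yaw":0},{"hand":0,"x":0,"y":0.7,"z":94,"yaw":0}]' 40
python3 - <<'E'
from h import *
go(581.6,-247.9,120,np.pi/2+0.167)
E
```

```text
clock: 12.6
position: [507.9, 247.8, 25.9]
orientation: [2.482, 1.925, 0.001]
wrist_force: [-1.9, 0.0, 5.5]
finger_gap: 33.3
finger_force: 40.3
shift [-461.8  194.7  -94.2] yaw -24.0 tilt [ 9.e-04  2.e-04 -1.e+00]
```

```bash
python3 -m handwheel '[{"hand":0,"x":0,"y":0,"z":-10,"yaw":0},{"hand":0,"x":0,"y":0,"z":-35,"yaw":0},{"hand":0,"x":0,"y":0,"z":-70,"yaw":0},{"hand":0,"x":0,"y":0,"z":-94,"yaw":0},{"hand":0,"x":-20,"y":8,"z":-94,"yaw":-1},{"hand":0,"x":-55,"y":23,"z":-94,"yaw":-3},{"hand":0,"x":-95,"y":40,"z":-94,"yaw":-5},{"hand":0,"x":-135,"y":57,"z":-94,"yaw":-7},{"hand":0,"x":-175,"y":74,"z":-94,"yaw":-9},{"hand":0,"x":-215,"y":91,"z":-94,"yaw":-11},{"hand":0,"x":-255,"y":108,"z":-94,"yaw":-13},{"hand":0,"x":-295,"y":125,"z":-94,"yaw":-15},{"hand":0,"x":-335,"y":142,"z":-94,"yaw":-17},{"hand":0,"x":-375,"y":158,"z":-94,"yaw":-19},{"hand":0,"x":-415,"y":175,"z":-94,"yaw":-21},{"hand":0,"x":-445,"y":188,"z":-94,"yaw":-23},{"hand":0,"x":-462,"y":195,"z":-94,"yaw":-24},{"hand":0,"x":-462,"y":195,"z":-94,"yaw":-24},{"hand":0,"x":-462,"y":195,"z":-94,"yaw":-24}]'
python3 - <<'E'
from h import *
go(581.6,-247.9,20,np.pi/2+0.167)
E
```

```text
clock: 14.5
position: [581.4, -248.1, 119.6]
orientation: [-2.029, -2.398, -0.0]
wrist_force: [0.1, 0.6, -0.6]
finger_gap: 33.9
finger_force: 39.8
shift [ 0.1  0.3 99.6] yaw -0.0 tilt [-1.e-04  3.e-04 -1.e+00]
```

```bash
python3 -m handwheel '[{"hand":0,"x":0,"y":0,"z":15,"yaw":0},{"hand":0,"x":0,"y":0,"z":40,"yaw":0},{"hand":0,"x":0,"y":0,"z":68,"yaw":0},{"hand":0,"x":0,"y":0,"z":88,"yaw":0},{"hand":0,"x":0,"y":0,"z":96,"yaw":0},{"hand":0,"x":0,"y":0,"z":98,"yaw":0},{"hand":0,"x":0,"y":0,"z":99,"yaw":0},{"hand":0,"x":0,"y":0,"z":99.5,"yaw":0},{"hand":0,"x":0,"y":0,"z":99.5,"yaw":0}]'
```

```text
clock: 15.4
position: [582.0, -248.4, 20.6]
orientation: [2.027, 2.399, 0.0]
wrist_force: [-0.6, 0.1, -0.5]
finger_gap: 33.3
finger_force: 39.8
```

```bash
python3 -m handwheel '[{"hand":0,"x":0,"y":0,"z":0.5,"yaw":0},{"hand":0,"x":0,"y":0,"z":1,"yaw":0},{"hand":0,"x":0,"y":0,"z":1.5,"yaw":0},{"hand":0,"x":0,"y":0,"z":1.5,"yaw":0}]'
```

```text
clock: 15.8
position: [581.7, -248.4, 18.8]
orientation: [2.027, 2.399, 0.0]
wrist_force: [-1.5, 0.6, 7.0]
finger_gap: 33.4
finger_force: 40.8
```

```bash
python3 -m handwheel '[{"hand":0.3,"x":0,"y":0,"z":0,"yaw":0},{"hand":0.45,"x":0,"y":0,"z":0,"yaw":0},{"hand":0.6,"x":0,"y":0,"z":0,"yaw":0},{"hand":0.8,"x":0,"y":0,"z":0,"yaw":0},{"hand":1,"x":0,"y":0,"z":0,"yaw":0},{"hand":1,"x":0,"y":0,"z":0,"yaw":0},{"hand":1,"x":0,"y":0,"z":-20,"yaw":0},{"hand":1,"x":0,"y":0,"z":-60,"yaw":0},{"hand":1,"x":0,"y":0,"z":-105,"yaw":0},{"hand":1,"x":0,"y":0,"z":-105,"yaw":0}]'
python3 - <<'E'
from h import *
p=ctrl.grab_frame("wrist"); save(p,"w4.png")
go(499.7,176.4,120,np.pi/2-0.206)
E
```

```text
clock: 16.8
position: [583.8, -249.5, 129.0]
orientation: [2.023, 2.393, 0.002]
wrist_force: [0.7, -0.2, 0.0]
finger_gap: 85.7
finger_force: 0.0
shift [433.4 -11.1   4.7] yaw 21.4 tilt [ 0.0044 -0.0026 -1.    ]
```

View pics/w4.png

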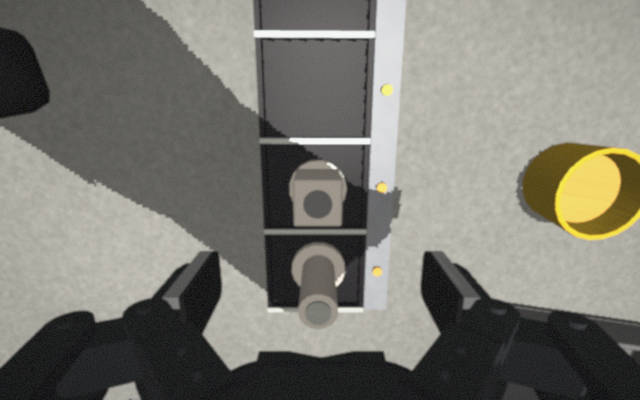

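The square stands centred at (318,190), with the tall behind it at (318,270) undisturbed. The dome is next.

```bash
python3 -m handwheel '[{"hand":1,"x":434,"y":-11,"z":4,"yaw":21.4},{"hand":1,"x":434,"y":-11,"z":4,"yaw":21.4},{"hand":1,"x":434,"y":-11,"z":4,"yaw":21.4},{"hand":1,"x":434,"y":-11,"z":4,"yaw":21.4},{"hand":1,"x":434,"y":-11,"z":4,"yaw":21.4},{"hand":1,"x":434,"y":-11,"z":4,"yaw":21.4},{"hand":1,"x":434,"y":-11,"z":4,"yaw":21.4},{"hand":1,"x":434,"y":-11,"z":4,"yaw":21.4},{"hand":1,"x":434,"y":-11,"z":4,"yaw":21.4},{"hand":1,"x":434,"y":-11,"z":4,"yaw":21.4},{"hand":1,"x":434,"y":-11,"z":4,"yaw":21.4},{"hand":1,"x":434,"y":-11,"z":4,"yaw":21.4},{"hand":1,"x":434,"y":-11,"z":4,"yaw":21.4}]'
python3 - <<'E'
from h import *
go(499.7,176.4,24.5,np.pi/2-0.206)
E
```

```text
clock: 18.15
position: [498.6, 176.8, 119.0]
orientation: [-2.439, -1.979, 0.001]
wrist_force: [-1.3, 0.1, 0.1]
finger_gap: 85.2
finger_force: 0.0
shift [-0.1  1.2 94.5] yaw -0.1 tilt [-3.e-04 -1.e-04 -1.e+00]
```

```bash
python3 -m handwheel '[{"hand":1,"x":0,"y":1.2,"z":30,"yaw":0},{"hand":1,"x":0,"y":1.2,"z":60,"yaw":0},{"hand":1,"x":0,"y":1.2,"z":82,"yaw":0},{"hand":1,"x":0,"y":1.2,"z":92,"yaw":0},{"hand":1,"x":0,"y":1.2,"z":95,"yaw":0},{"hand":1,"x":0,"y":1.2,"z":95,"yaw":0},{"hand":0.7,"x":0,"y":1.2,"z":95,"yaw":0},{"hand":0.5,"x":0,"y":1.2,"z":95,"yaw":0},{"hand":0.35,"x":0,"y":1.2,"z":95,"yaw":0},{"hand":0.2,"x":0,"y":1.2,"z":95,"yaw":0},{"hand":0,"x":0,"y":1.2,"z":95,"yaw":0},{"hand":0,"x":0,"y":1.2,"z":95,"yaw":0},{"hand":0,"x":0,"y":1.2,"z":95,"yaw":0}]' 40
python3 - <<'E'
from h import *
go(569.4,-174.9,120,np.pi/2+0.167)
E
```

```text
clock: 19.45
position: [499.8, 177.6, 24.9]
orientation: [2.437, 1.981, 0.001]
wrist_force: [-2.4, -0.5, 7.5]
finger_gap: 32.5
finger_force: 39.3
shift [-330.8  140.3  -95.1] yaw -21.4 tilt [ 9.e-04  1.e-04 -1.e+00]
```

```bash
python3 -m handwheel '[{"hand":0,"x":0,"y":0,"z":-10,"yaw":0},{"hand":0,"x":0,"y":0,"z":-35,"yaw":0},{"hand":0,"x":0,"y":0,"z":-70,"yaw":0},{"hand":0,"x":0,"y":0,"z":-95,"yaw":0},{"hand":0,"x":-18,"y":8,"z":-95,"yaw":-1},{"hand":0,"x":-50,"y":21,"z":-95,"yaw":-3},{"hand":0,"x":-85,"y":36,"z":-95,"yaw":-5},{"hand":0,"x":-120,"y":51,"z":-95,"yaw":-8},{"hand":0,"x":-155,"y":66,"z":-95,"yaw":-10},{"hand":0,"x":-190,"y":80,"z":-95,"yaw":-12},{"hand":0,"x":-225,"y":95,"z":-95,"yaw":-15},{"hand":0,"x":-260,"y":110,"z":-95,"yaw":-17},{"hand":0,"x":-295,"y":125,"z":-95,"yaw":-19},{"hand":0,"x":-320,"y":136,"z":-95,"yaw":-21},{"hand":0,"x":-331,"y":140,"z":-95,"yaw":-21.4},{"hand":0,"x":-331,"y":140,"z":-95,"yaw":-21.4},{"hand":0,"x":-331,"y":140,"z":-95,"yaw":-21.4}]'
python3 - <<'E'
from h import *
p=ctrl.grab_frame("wrist"); save(p,"w5.png")
go(569.4,-174.9,19.5,np.pi/2+0.167)
E
```

```text
clock: 21.15
position: [568.5, -174.1, 119.5]
orientation: [-2.028, -2.399, -0.0]
wrist_force: [-0.9, 0.4, 0.1]
finger_gap: 32.5
finger_force: 40.0
shift [ -1.3   0.7 100. ] yaw 0.1 tilt [-3.e-04  4.e-04 -1.e+00]
```

View pics/w5.png

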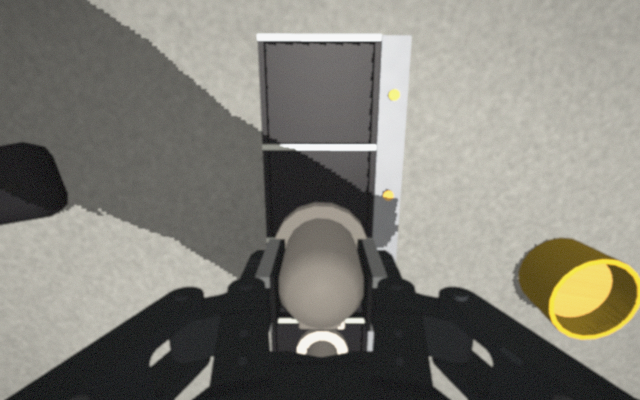

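The dome hangs upright at (320,265) over its compartment, so I lower it.

```bash
python3 -m handwheel '[{"hand":0,"x":-1,"y":0.7,"z":15,"yaw":0},{"hand":0,"x":-1,"y":0.7,"z":40,"yaw":0},{"hand":0,"x":-1,"y":0.7,"z":68,"yaw":0},{"hand":0,"x":-1,"y":0.7,"z":88,"yaw":0},{"hand":0,"x":-1,"y":0.7,"z":96,"yaw":0},{"hand":0,"x":-1,"y":0.7,"z":98,"yaw":0},{"hand":0,"x":-1,"y":0.7,"z":99,"yaw":0},{"hand":0,"x":-1,"y":0.7,"z":100,"yaw":0},{"hand":0,"x":-1,"y":0.7,"z":100,"yaw":0}]'
```

```text
clock: 22.1
position: [570.1, -176.1, 20.0]
orientation: [2.027, 2.399, 0.0]
wrist_force: [0.0, -0.1, -0.5]
finger_gap: 33.0
finger_force: 40.0
```

```bash
python3 -m handwheel '[{"hand":0,"x":0,"y":0,"z":0.5,"yaw":0},{"hand":0,"x":0,"y":0,"z":1,"yaw":0},{"hand":0,"x":0,"y":0,"z":1,"yaw":0}]'
```

```text
clock: 22.4
position: [569.7, -176.0, 18.3]
orientation: [2.028, 2.399, -0.0]
wrist_force: [0.5, -0.1, -0.3]
finger_gap: 32.7
finger_force: 40.0
```

```bash
python3 -m handwheel '[{"hand":0,"x":0,"y":0,"z":0.5,"yaw":0},{"hand":0,"x":0,"y":0,"z":0.8,"yaw":0},{"hand":0,"x":0,"y":0,"z":0.8,"yaw":0}]'
```

```text
clock: 22.7
position: [569.8, -176.0, 17.9]
orientation: [2.028, 2.399, -0.0]
wrist_force: [-2.4, 0.6, 7.2]
finger_gap: 32.3
finger_force: 40.8
```

```bash
python3 -m handwheel '[{"hand":0.3,"x":0,"y":0,"z":0,"yaw":0},{"hand":0.45,"x":0,"y":0,"z":0,"yaw":0},{"hand":0.6,"x":0,"y":0,"z":0,"yaw":0},{"hand":0.8,"x":0,"y":0,"z":0,"yaw":0},{"hand":1,"x":0,"y":0,"z":0,"yaw":0},{"hand":1,"x":0,"y":0,"z":0,"yaw":0},{"hand":1,"x":0,"y":0,"z":-20,"yaw":0},{"hand":1,"x":0,"y":0,"z":-60,"yaw":0},{"hand":1,"x":0,"y":0,"z":-105,"yaw":0},{"hand":1,"x":0,"y":0,"z":-105,"yaw":0}]'
python3 - <<'E'
from h import *
go(476.8,100,120,np.pi/2-0.15)
E
```

```text
clock: 23.7
position: [572.1, -177.0, 127.9]
orientation: [2.023, 2.394, 0.003]
wrist_force: [0.7, 0.7, -0.2]
finger_gap: 85.3
finger_force: 0.0
shift [289.  -47.8   6.3] yaw 18.2 tilt [ 0.0073 -0.0033 -1.    ]
```

```bash
python3 -m handwheel '[{"hand":1,"x":290,"y":-48,"z":4,"yaw":18.2},{"hand":1,"x":290,"y":-48,"z":4,"yaw":18.2},{"hand":1,"x":290,"y":-48,"z":4,"yaw":18.2},{"hand":1,"x":290,"y":-48,"z":4,"yaw":18.2},{"hand":1,"x":290,"y":-48,"z":4,"yaw":18.2},{"hand":1,"x":290,"y":-48,"z":4,"yaw":18.2},{"hand":1,"x":290,"y":-48,"z":4,"yaw":18.2},{"hand":1,"x":290,"y":-48,"z":4,"yaw":18.2},{"hand":1,"x":290,"y":-48,"z":4,"yaw":18.2},{"hand":1,"x":290,"y":-48,"z":4,"yaw":18.2}]'
python3 - <<'E'
from h import *
p=ctrl.grab_frame("wrist"); save(p,"w6.png")
go(476.8,100,24.5,np.pi/2-0.15)
E
```

```text
clock: 24.7
position: [474.5, 101.0, 118.4]
orientation: [2.383, 2.047, -0.0]
wrist_force: [-0.2, 0.4, 0.4]
finger_gap: 85.9
finger_force: 0.0
shift [-0.6  2.5 93.9] yaw -0.1 tilt [-0.e+00 -1.e-04 -1.e+00]
```

View pics/w6.png

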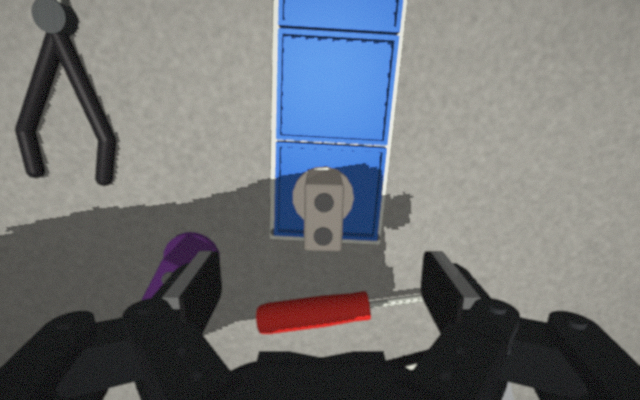

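The oblong is square to the fingers, with windows at (324,202) and (323,236). The purple look-alike and the screwdriver are clear of the finger paths.

```bash
python3 -m handwheel '[{"hand":1,"x":0,"y":2.2,"z":30,"yaw":0},{"hand":1,"x":0,"y":2.2,"z":60,"yaw":0},{"hand":1,"x":0,"y":2.2,"z":82,"yaw":0},{"hand":1,"x":0,"y":2.2,"z":92,"yaw":0},{"hand":1,"x":0,"y":2.2,"z":94,"yaw":0},{"hand":1,"x":0,"y":2.2,"z":94,"yaw":0},{"hand":0.7,"x":0,"y":2.2,"z":94,"yaw":0},{"hand":0.5,"x":0,"y":2.2,"z":94,"yaw":0},{"hand":0.35,"x":0,"y":2.2,"z":94,"yaw":0},{"hand":0.2,"x":0,"y":2.2,"z":94,"yaw":0},{"hand":0,"x":0,"y":2.2,"z":94,"yaw":0},{"hand":0,"x":0,"y":2.2,"z":94,"yaw":0},{"hand":0,"x":0,"y":2.2,"z":94,"yaw":0},{"hand":0,"x":0,"y":2.2,"z":94,"yaw":0}]' 40
python3 - <<'E'
from h import *
go(557.1,-102,120,np.pi/2+0.167)
E
```

```text
clock: 26.15
position: [476.4, 101.7, 24.9]
orientation: [2.381, 2.048, 0.001]
wrist_force: [0.2, -0.1, 5.9]
finger_gap: 23.4
finger_force: 39.3
shift [-189.3  110.3  -95.1] yaw -18.2 tilt [ 7.e-04 -0.e+00 -1.e+00]
```

```bash
python3 -m handwheel '[{"hand":0,"x":0,"y":0,"z":-10,"yaw":0},{"hand":0,"x":0,"y":0,"z":-35,"yaw":0},{"hand":0,"x":0,"y":0,"z":-70,"yaw":0},{"hand":0,"x":0,"y":0,"z":-95,"yaw":0},{"hand":0,"x":-15,"y":9,"z":-95,"yaw":-1},{"hand":0,"x":-45,"y":26,"z":-95,"yaw":-4},{"hand":0,"x":-75,"y":44,"z":-95,"yaw":-7},{"hand":0,"x":-105,"y":61,"z":-95,"yaw":-10},{"hand":0,"x":-135,"y":79,"z":-95,"yaw":-13},{"hand":0,"x":-165,"y":96,"z":-95,"yaw":-16},{"hand":0,"x":-182,"y":106,"z":-95,"yaw":-18},{"hand":0,"x":-189,"y":110,"z":-95,"yaw":-18.2},{"hand":0,"x":-189,"y":110,"z":-95,"yaw":-18.2},{"hand":0,"x":-189,"y":110,"z":-95,"yaw":-18.2}]'
python3 - <<'E'
from h import *
go(557.1,-102,19.5,np.pi/2+0.167)
E
```

```text
clock: 27.55
position: [556.3, -100.8, 119.7]
orientation: [-2.028, -2.399, -0.0]
wrist_force: [-0.4, 0.4, -0.2]
finger_gap: 23.6
finger_force: 39.0
shift [ -1.4   0.6 100.2] yaw 0.0 tilt [-3.e-04  3.e-04 -1.e+00]
```

```bash
python3 -m handwheel '[{"hand":0,"x":-1,"y":0.6,"z":15,"yaw":0},{"hand":0,"x":-1,"y":0.6,"z":40,"yaw":0},{"hand":0,"x":-1,"y":0.6,"z":68,"yaw":0},{"hand":0,"x":-1,"y":0.6,"z":88,"yaw":0},{"hand":0,"x":-1,"y":0.6,"z":96,"yaw":0},{"hand":0,"x":-1,"y":0.6,"z":98,"yaw":0},{"hand":0,"x":-1,"y":0.6,"z":99,"yaw":0},{"hand":0,"x":-1,"y":0.6,"z":100,"yaw":0},{"hand":0,"x":-1,"y":0.6,"z":100,"yaw":0}]'
```

```text
clock: 28.45
position: [557.8, -102.6, 20.2]
orientation: [2.027, 2.399, 0.001]
wrist_force: [-0.1, -0.4, -0.7]
finger_gap: 23.7
finger_force: 39.0
```

```bash
python3 -m handwheel '[{"hand":0,"x":0,"y":0,"z":0.5,"yaw":0},{"hand":0,"x":0,"y":0,"z":1,"yaw":0},{"hand":0,"x":0,"y":0,"z":1.4,"yaw":0},{"hand":0,"x":0,"y":0,"z":1.4,"yaw":0}]'
```

```text
clock: 28.85
position: [557.4, -102.6, 18.0]
orientation: [-2.028, -2.399, 0.0]
wrist_force: [-0.6, 0.3, -0.7]
finger_gap: 23.6
finger_force: 39.0
```

```bash
python3 -m handwheel '[{"hand":0,"x":0,"y":0,"z":0.5,"yaw":0},{"hand":0,"x":0,"y":0,"z":0.5,"yaw":0},{"hand":0,"x":0,"y":0,"z":0.5,"yaw":0}]'
```

```text
clock: 29.15
position: [557.5, -102.6, 17.9]
orientation: [2.028, 2.399, 0.0]
wrist_force: [-2.4, 0.6, 5.1]
finger_gap: 23.3
finger_force: 39.7
```

```bash
python3 -m handwheel '[{"hand":0.2,"x":0,"y":0,"z":0,"yaw":0},{"hand":0.4,"x":0,"y":0,"z":0,"yaw":0},{"hand":0.6,"x":0,"y":0,"z":0,"yaw":0},{"hand":0.8,"x":0,"y":0,"z":0,"yaw":0},{"hand":1,"x":0,"y":0,"z":0,"yaw":0},{"hand":1,"x":0,"y":0,"z":0,"yaw":0},{"hand":1,"x":0,"y":0,"z":-20,"yaw":0},{"hand":1,"x":0,"y":0,"z":-60,"yaw":0},{"hand":1,"x":0,"y":0,"z":-105,"yaw":0},{"hand":1,"x":0,"y":0,"z":-150,"yaw":0},{"hand":1,"x":40,"y":0,"z":-180,"yaw":0},{"hand":1,"x":40,"y":0,"z":-180,"yaw":0},{"hand":1,"x":40,"y":0,"z":-180,"yaw":0}]'
python3 - <<'E'
from h import *
p=ctrl.grab_frame("wrist"); save(p,"w7.png")
E
```

```text
clock: 30.45
position: [551.0, -62.7, 198.0]
orientation: [2.025, 2.4, 0.001]
wrist_force: [-0.1, 0.1, -0.7]
finger_gap: 85.5
finger_force: 0.0
```

View pics/w7.png

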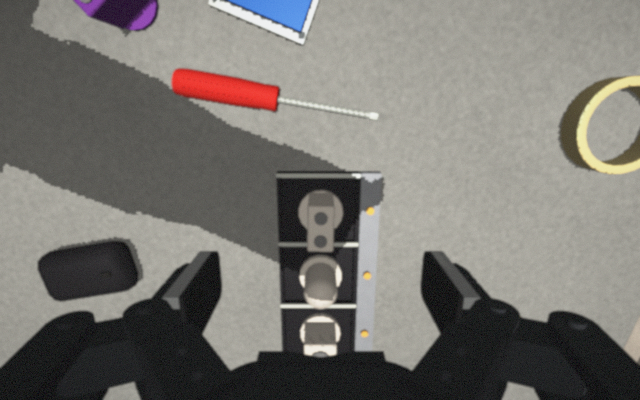

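The oblong (321,210), dome (320,280) and square (320,330) stand upright in their compartments. The tall was seen upright in the rightmost one earlier, so I'll take a last scene check before handing in.

```bash
python3 - <<'E'
from h import *
p=ctrl.grab_frame("scene"); save(p,"s2.png",(150,150,310,250),4)
E
```

```text
(no output)
```

View pics/s2.png

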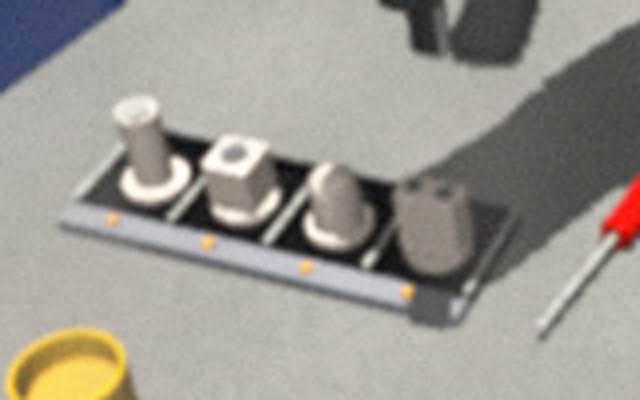

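All four heads stand upright, one to a compartment: tall, square, dome and oblong, with the tall in the robot's rightmost compartment.

```bash
python3 -c "
from workcell import ctrl
print(ctrl.close_job())"
```

```text
the job is handed in; nothing more can be done
None
```

All four sensor heads stand upright in the test rack in reverse order (from the right: tall, square, dome, oblong), and the job was handed in at about 30 s on the robot's clock.

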